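# Wedge a spring clip off the rod of a knife-handle jig

## Robot

A 6-joint arm with a two-finger parallel gripper is mounted at the origin on the work surface. World frame = base frame: x ahead of the robot, y to its left, z up, the work surface at z = 0. Lengths are in mm, angles in rad, forces in N, time in s.
With the tool pointing down it reaches from about 300 to 775 mm from the base axis. Payload 14.6 kg.
Tool frame: the origin (TCP) lies between the finger pads; the fingertips stand 11 mm ahead of it and the grasp point (between the pads) lies 8 mm behind it; z points along the fingers, y is the line along which they close (so a half turn about z gives the same grasp; the last joint's range is limited). The gripper opens to 94 mm and grips with 3 to 60 N. Pads are 16 mm wide; open, the fingers measure 119 mm over their backs; the gripper's body (75 mm by 177 mm) begins 78 mm behind the grasp point.
Start: joints at [1.23, 0.3, 1.521, -0, 1.321, -0.067], TCP at [148.713, 529.503, 216.446] pointing down, gripper open.
Joint ranges: [-3.03, 3.03], [-0.79, 2.21], [0.23, 2.52], [-1.04, 4.18], [0, 3.07], [-2.55, 2.55]. Speed limits (rad/s): [2.22, 2.22, 2.57, 3.14, 3.14, 3.14].

## Interface

Orientations are given as [roll, pitch, yaw] about the fixed x, y, z axes, in that order (R = Rz(yaw) Ry(pitch) Rx(roll)).
In Python, from cell import manip gives the robot as it stands. The module is installed in compiled form; this text tells all that it offers.
- The arm moves only by the tool arm_command, never from a script. Its argument "rows" is one flat list of numbers, 5 for each row, row after row: the shift along the world's x, y, z in mm, then the turn about the world's z in degrees, then the finger opening in mm, from 0 to 94. In form: [dx, dy, dz, twist, jaw, dx, dy, dz, twist, jaw, ...]. A call has 1 to 5 rows; each row shifts and turns the commanded pose from where the row before left it; what a row does not reach is not made up. A row lasts 1/8 s, in which the tool goes at most 62.5 mm and 10.7 degrees, less where a joint would pass 70% of its speed; a pose out of reach is approached as far as the arm can. A call is refused whole if a number of a shift passes 62.5 or a number of a turn 10.7, either way. A call with a gripper value outside its range is refused whole. The fingers move at their own pace and stop on an object; "newtons" is the grip in N (left out, the last holds). Time passes only in rows, so rows that do not move let the fingers close. It gives the time, the measured TCP pose, the force and the opening at its end, in the units of the state.
- manip.read_state(): the state, without advancing time (a new reading comes with each control period).
- manip.camera(name): name is "side" or "top" or "wrist"; returns a dict with "image" (480x640x3 uint8, blue, green, red), "z_map" (480x640 float32, mm along the optical axis (not along the pixel's ray), 0 where there is no reading), "fx", "fy", "cx", "cy" (pixels), "pose" (4x4, takes a point from camera to world coordinates). Camera axes: x right, y down, z forward; pixel columns grow to the right and rows downward; lengths in mm; the calibration is good to about 2 mm. A picture is of the moment at which its call begins.
- manip.sign_off(): hands the job in, once; it reports no verdict.
The state is a dict: "clock": time; "joints": joint angles; "qd": joint speeds; "effort": joint torques, N m; "eef_pos": TCP position; "eef_rot": TCP orientation; "wrist_force": force on the tool from outside, world axes, zero at the start; "moment": the same for the moment, N m; "finger_gap": finger opening in mm.
Only numpy, scipy, OpenCV 4.12 (cv2) and the standard library are available. Lean on these libraries where they do the work, as an engineer would, in place of code of your own. Each camera call takes 0.05 s, during which the arm holds its last target. There are 200 camera calls.

## Task

Take the wooden-handled steel wedge out of its block, feel lightly for the jig's upright rod with the wedge's flat face and slide the wedge gently down between the rod and the back of the spring clip, until the clip is spread and comes right off the rod, its arms closed again in front of it. Work the clip off with the wedge only, keep the fingers off it, and do not force the wedge: the rod does not stand exactly where it is measured. Then put the wedge back in its block, upright and down on its shoulders, with the clip left off the rod and the loose handle blanks and folded knife left where they lie.

Things in the scene. Friction and masses are not known exactly. Their poses are not given: they have to be found in the camera images.
- jig: fixed steel jig, base 140 x 100 mm, with a curved wooden scale. Origin on the bench under the nominal place of the upright rod's axis (x = y = 0); +x is the way the clip comes off. The rod is round, 16 mm across, top at z = 96 mm. Rod, clip and grey lands stand on one carriage clamped up to 7 mm off nominal along x, either way; this offset is NOT in the poses: feel for the rod.
- slot (a point): nominal middle of the floor of the open slot between the two grey lands, into which the wedge's blade goes down: 17 mm wide in y, x from 8 to 62 mm, floor at z = 22 mm, lands' tops at z = 60 mm in the jig's frame (all on the carriage, so up to 7 mm off along x); axes as the jig's. The clip is off when the wedge's tip has come down to about z = 30 mm, 8 mm above this floor
- clip_arm (a joint): spread in rad of one arm of the loose U-shaped spring-steel clip on the rod: 0 both when seated and when off, about 0.05 at its most, half way (the clip about 5 mm off its seat, its lips at the rod's widest)
- keeper (a joint): travel in m along the jig's +x of a low dark sliding keeper (6 x 40 x 7 mm) just behind the clip's back, pushed along by it: so how far the clip has come off. 0 seated; lips at the rod's widest near 0.005, where the load falls; the clip is off past 0.0085 to 0.0105, its arms closed again. Till 0.005 it takes 6 to 20 N downward on the wedge.
- clip_back (a point): nominal middle of the top of the seated clip's back, fixed in the jig's frame at x = 13.7, z = 72 mm (does not follow carriage or clip). The back is a bar 5 mm (x) by 32 mm (y) by 12 mm (z 60 to 72), its inner face 3.2 mm from the rod. Arms 21 mm apart run from it past the rod and hook behind it with round lips. A 5 mm pin crosses the rod along y at z = 77.5 mm, 30 mm long.
- wedge: loose wedge, 110 g, upright in its block at the start. Origin at the middle of the blade's tip edge, on the flat face (plane x = 0, facing -x); z runs up to the handle. The other face slopes: the blade is 2 mm thick at the tip, 17 mm at z = 55 mm; 12 mm wide (y +-6). In use the flat face goes against the rod, the slope against the clip's back: axes then as the jig's.
- wedge_handle (a point): middle of the wedge's wooden handle (9, 0, 85 mm in the wedge's frame; axes as the wedge's). The handle spans x 0 to 18, y -13 to 13, z 55 to 115 mm; grip it across y (26 mm). Its underside beside the blade forms the shoulders.
- rack: the wedge's block: fixed pale wood, 60 x 80 x 62 mm (x, y, z), origin at the middle of its underside. In its top a central pocket 21 mm (x) by 17 mm (y), 58 mm deep. The wedge hangs in it by its shoulders, its tip 7 mm above the block's underside, its flat face near x = -8.5 mm, axes as the block's.
- box: fixed open black box, 150 x 150 mm, 45 mm high, origin at the middle of its underside; bystander
- blank_a: loose curved olive-wood handle blank lying flat, about 145 x 45 x 8 mm, origin under its middle; bystander
- blank_b: loose curved pale handle blank lying flat, about 120 x 40 x 8 mm, origin under its middle; bystander
- knife: loose closed folding knife with curved wooden handle lying flat, about 145 x 45 x 16 mm, origin under its middle; bystander
Things that resemble listed ones, but are neither listed nor needed, are in the scene too. There is more than one size of the rack; the one meant has the size given above.

How it is judged:
By the outcome, as a careful person would: the job done as asked, in the order asked, and still so for the second after the job is handed in, with the robot touching nothing.
It also fails if it takes over 54 s, if anything falls off the work surface, if the arm or the gripper's body presses on something with over 40 N, if the wrist force passes 120 N, or if a joint passes its speed limit or range.

## Working session

There is one attempt and no reset: what is moved stays moved. The work goes in short steps, Python scripts to look and compute and a tool call to move; the robot and the scene stay as the last step left them, time stands still between calls to the robot, and variables do not carry over. Pictures are saved under pics/ and viewed, on a budget of 10 in all, crops included, one or two more only if the job needs it, and the job is handed in when it is done.

Besides the shell and the picture viewer there is one more tool, called after "Request:" as name(argument=value, ...), one argument or row to a line, values as JSON. arm_command: Moves the arm, as the interface text tells. Its arguments: {"type":"object","properties":{"rows":{"type":"array","items":{"type":"number"}},"newtons":{"type":"number"}},"required":["rows"]}

```bash
mkdir -p pics
cat > h.py <<'E'
import numpy as np, cv2
from cell import manip
def grab(n,f):
    c=manip.camera(n); cv2.imwrite(f'pics/{f}.png',c['image']); np.savez(f'{f}.npz',**c); return c
def cloud(c):
    z=c['z_map'].astype(float); v,u=np.indices(z.shape)
    p=np.stack([(u-c['cx'])*z/c['fx'],(v-c['cy'])*z/c['fy'],z,np.ones_like(z)],-1)
    w=(p@np.array(c['pose']).T)[...,:3]; w[z==0]=np.nan; return w
E
python3 - <<'E'
from h import *
for n in('top','side'):
    c=grab(n,n+'0'); print(n,c['fx'],np.round(c['pose'],2).tolist())
print(manip.read_state())
a=cv2.imread('pics/top0.png')
E
```

```text
top 578.4546681935229 [[0.01, -1.0, 0.05, 518.41], [-1.0, -0.01, 0.0, 17.43], [0.0, -0.05, -1.0, 1123.78], [0.0, 0.0, 0.0, 1.0]]
side 555.0799634215415 [[-1.0, -0.04, 0.06, 483.37], [-0.07, 0.56, -0.83, 1022.0], [0.0, -0.83, -0.56, 728.18], [0.0, 0.0, 0.0, 1.0]]
{'clock': 0.1, 'joints': array([ 1.23037832e+00,  3.00426941e-01,  1.52151089e+00,  3.47198752e-06,
        1.32068113e+00, -6.65748443e-02]), 'qd': array([-8.60050065e-05,  1.60728659e-04, -1.59565978e-03, -4.39128832e-04,
       -1.92168848e-03,  1.58195066e-03]), 'effort': array([-1.91431727e-04, -5.32642686e+01, -3.53281975e+01,  7.08428957e-02,
        2.35204987e-02, -1.04131368e-05]), 'eef_pos': array([148.65457206, 529.30491776, 215.94023324]), 'eef_rot': array([-3.14056885e+00, -7.16311803e-05,  2.86774859e+00]), 'wrist_force': array([ 0.1011648 , -0.66166308, -0.48744506]), 'moment': array([0.01468173, 0.06258063, 0.01514492]), 'finger_gap': 94.05958992273895}
```

View pics/top0.png

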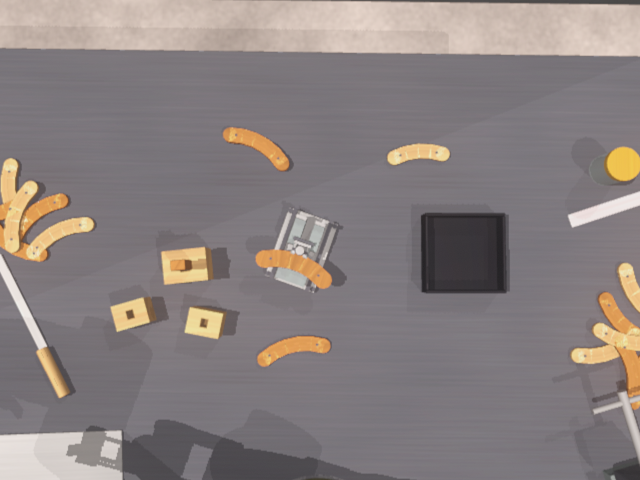

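View pics/side0.png

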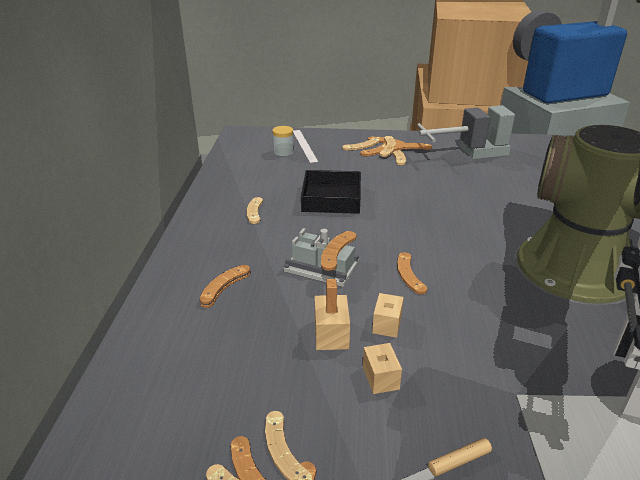

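The top view shows the wedge in its block near (180,264), the jig with its rod near (300,250), and empty decoy blocks at (131,314) and (204,322). In the side view the wedge handle is at (331,295). Next I measure these.

Run:
```python
from h import *
c=dict(np.load('top0.npz')); w=cloud(c)
def blob(u0,u1,v0,v1,z0,z1,name):
    s=w[v0:v1,u0:u1].reshape(-1,3); s=s[(s[:,2]>z0)&(s[:,2]<z1)]
    if len(s)<4: print(name,len(s));return
    r=cv2.minAreaRect(s[:,:2].astype(np.float32)); print(name,len(s),np.round(s.mean(0),1),np.round(r[0],1),np.round(r[1],1),round(r[2],1))
blob(150,225,235,295,40,75,'racktop')
blob(150,225,235,295,80,140,'handle')
blob(105,160,290,335,30,75,'d1'); blob(180,230,300,345,30,75,'d2')
blob(250,350,200,300,5,200,'jig')
for a in range(0,110,10): blob(250,350,200,300,a,a+10,f'jig{a}')
im=c['image'][195:305,245:350]; im2=c['image'][230:300,150:225]
o=np.zeros((600,800,3),np.uint8); A=cv2.resize(im,None,fx=4.7,fy=4.7,interpolation=2); B=cv2.resize(im2,None,fx=4,fy=4,interpolation=2)
o[:A.shape[0],:A.shape[1]]=A; o[:B.shape[0],800-B.shape[1]:]=B; cv2.imwrite('pics/crop.png',o)
```

```text
racktop 1278 [523.  248.2  62.9] [523.1 251.6] [60.1 81.2] 6.8
handle 209 [524.1 247.3 117.5] [523.9 250.4] [17.7 26.9] 4.8
d1 902 [432.6 351.1  48.8] [431.9 353.7] [46.7 65.6] 16.6
d2 895 [418.4 215.5  48.9] [417.8 216.7] [63.2 47.9] 79.5
jig 4506 [552.7  40.6  42.3] [557.9  42.4] [191.6 191.6] 0.7
jig0 4498 [560.8  43.6   2.5] [558.   42.7] [192.5 193.1] 0.7
jig10 930 [568.   32.4  14. ] [556.7  39.2] [ 99.9 139.8] 71.1
jig20 661 [572.7  34.2  25. ] [556.8  38.9] [ 97.5 140. ] 71.1
jig30 22 [570.1  41.   32.8] [558.9  38.2] [ 75.5 123.9] 72.0
jig40 22 [527.1  47.2  48. ] [542.3  37.9] [ 48.5 113.1] 61.3
jig50 799 [523.9  49.8  56.6] [549.6  39.3] [143.7 117.3] 69.0
jig60 1476 [544.7  43.4  62.4] [557.8  38.9] [145.1 113.1] 70.9
jig70 171 [577.   32.3  72.7] [577.3  31.5] [54.2 69.9] 71.5
jig80 17 [550.8  39.1  82.8] [549.5  41.7] [29.  10.1] 70.8
jig90 52 [552.   40.9  97.4] [551.6  40.5] [14.2 12.5] 0.3
jig100 8 [552.1  38.8 100.8] [552.   39.9] [10.5  8.9] 22.6
```

View pics/crop.png

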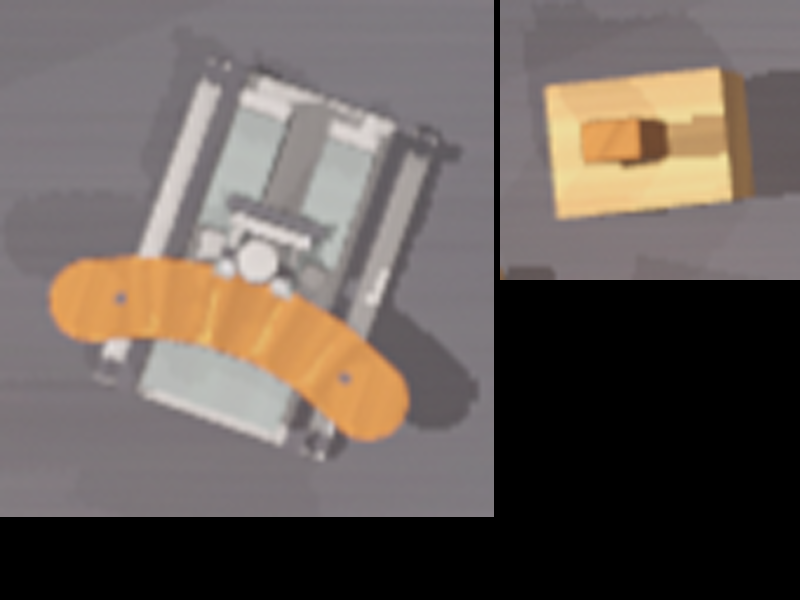

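Request:
arm_command(
  rows=[37.5,-28,0,2.3,94,37.5,-28,0,2.3,94,37.5,-28,0,2.3,94,37.5,-28,0,2.3,94,37.5,-28,0,2.3,94],
  newtons=40,
)

```text
clock: 0.72
eef_pos: [337.2, 388.4, 216.3]
eef_rot: [-3.141, -0.0, 3.07]
wrist_force: [0.2, -0.1, -1.5]
finger_gap: 94.0
```

Request:
arm_command(
  rows=[37.5,-28,0,2.2,60,37.5,-28,0,2.2,60,37.5,-28,0,2.2,60,37.5,-28,0,2.2,60,37.5,-27,0,2.2,60],
)

```text
clock: 1.35
eef_pos: [524.7, 249.3, 216.2]
eef_rot: [-3.141, -0.001, -3.022]
wrist_force: [-0.2, 1.2, 0.0]
finger_gap: 59.9
```

Run:
```python
from h import *
c=grab('wrist','w0'); w=cloud(c); print(np.round(c['pose'],2).tolist(),c['fx']); s=manip.read_state(); print(s['eef_pos'],s['eef_rot'],s['joints'],s['wrist_force'])
for a,b in((115,130),(55,68)):
    q=w[(w[...,2]>a)&(w[...,2]<b)&(abs(w[...,0]-524)<70)&(abs(w[...,1]-250)<70)]
    r=cv2.minAreaRect(q[:,:2].astype(np.float32)); print(len(q),q.mean(0),r)
```

```text
[[-0.12, 0.96, 0.24, 456.16], [0.99, 0.12, 0.03, 241.95], [-0.0, 0.24, -0.97, 384.1], [0.0, 0.0, 0.0, 1.0]] 348.4410998340784
[527.94622975 246.27530945 215.78226423] [-3.14050509e+00  1.63847246e-07 -3.02214339e+00] [ 3.74074938e-01  3.73413158e-01  1.42482178e+00 -1.08029134e-03
  1.34363163e+00 -1.31592721e+00] [ 3.02960254 -2.64644368  0.33273515]
763 [523.18788697 252.07849572 121.20003138] ((524.00390625, 252.25665283203125), (18.467103958129883, 25.219722747802734), 6.525859832763672)
4202 [519.70654878 252.50764389  61.61991108] ((523.2910766601562, 252.89048767089844), (60.55106735229492, 80.03677368164062), 6.819495677947998)
```

View pics/w0.png

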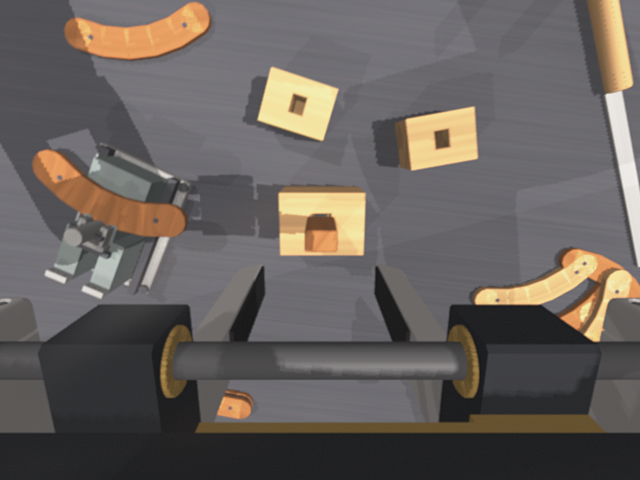

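The wrist view shows the handle top at (321,238) on the 60x80 block, between the open fingers and aligned with them. Next I descend and grip.

Request:
arm_command(
  rows=[0.3,1.2,-30,0,60,0,0,-30,0,60,0,0,-30,0,60,0,0,-28,0,60,0,0,-10,0,60],
)

```text
clock: 2.02
eef_pos: [523.3, 251.4, 86.7]
eef_rot: [-3.141, -0.003, -3.023]
wrist_force: [0.3, 0.1, 0.7]
finger_gap: 59.9
```

Request:
arm_command(
  rows=[0,0,0,0,20,0,0,0,0,20,0,0,0,0,20,0,0,0,0,20,0,0,0,0,20],
)

```text
clock: 2.65
eef_pos: [524.3, 251.8, 89.1]
eef_rot: [3.141, 0.001, -3.023]
wrist_force: [-1.1, -0.5, 4.5]
finger_gap: 25.6
```

Request:
arm_command(
  rows=[0,0,5,0,20,0,0,15,0,20,0,0,25,0,20,0,0,25,0,20,0,0,25,0,20],
)

```text
clock: 3.28
eef_pos: [524.0, 251.7, 185.2]
eef_rot: [3.141, 0.001, -3.023]
wrist_force: [0.3, -0.4, -1.5]
finger_gap: 25.8
```

Request:
arm_command(
  rows=[0,0,15,0,20,0,0,0,0,20,0,0,0,0,20],
)

```text
clock: 3.65
eef_pos: [523.7, 251.6, 197.5]
eef_rot: [-3.141, -0.001, -3.023]
wrist_force: [0.7, -0.3, -1.2]
finger_gap: 25.7
```

Run:
```python
from h import *
c=grab('side','s1'); s=manip.read_state(); print(s['eef_pos'],s['eef_rot'],s['wrist_force'],s['finger_gap'],s['joints'][5])
cv2.imwrite('pics/s1c.png',cv2.resize(c['image'][150:350,230:450],None,fx=2.7,fy=2.7,interpolation=2))
```

```text
[523.65888918 251.54108721 197.37207757] [-3.14114044e+00 -1.68658380e-03 -3.02271754e+00] [-0.53012289 -0.28744984 -1.21816163] 25.808150788966373 -1.3049130370488211
```

View pics/s1c.png

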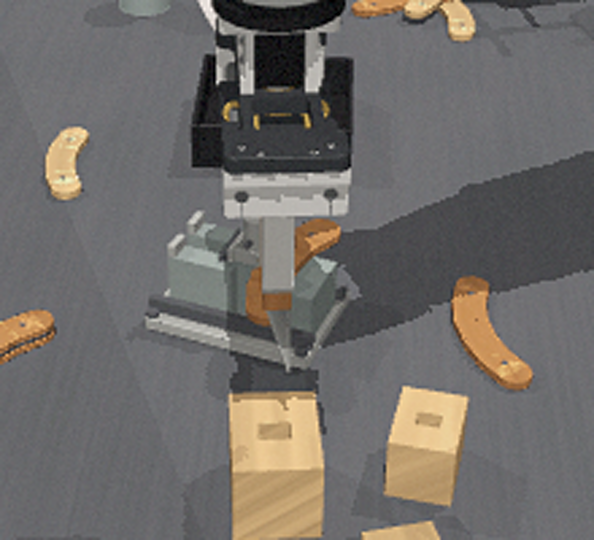

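The side view shows the flat face (vertical edge, tip at (290,368)) facing world -x, so wedge axes match the block at +6.8°. The wedge is held straight. Now I go over the jig, turning -25.7°.

Request:
arm_command(
  rows=[10.4,-43.7,0,-5.1,20,10.4,-43.7,0,-5.1,20,10.4,-43.7,0,-5.2,20,10.3,-43.7,0,-5.2,20,10.3,-43.7,0,-5.1,20],
)

```text
clock: 4.32
eef_pos: [575.7, 31.8, 197.6]
eef_rot: [-3.141, -0.001, 2.809]
wrist_force: [1.0, 0.3, -1.3]
finger_gap: 26.0
```

Request:
arm_command(
  rows=[0,0,0,0,20,0,0,0,0,20,0,0,0,0,20],
)

```text
clock: 4.7
eef_pos: [575.6, 34.2, 198.2]
eef_rot: [-3.142, -0.0, 2.814]
wrist_force: [-0.8, -0.4, -0.7]
finger_gap: 25.7
```

Run:
```python
from h import *
c=grab('wrist','w1'); w=cloud(c); s=manip.read_state(); print(s['eef_pos'],s['eef_rot'],s['wrist_force'],s['joints'])
print(c['pose'][:3,3])
cv2.imwrite('pics/w1c.png',cv2.resize(c['image'][80:380,160:480],None,fx=2,fy=2,interpolation=2))
m=(abs(w[...,0]-552)<25)&(abs(w[...,1]-40)<25)
def f(a,b,mm):
    q=w[(w[...,2]>a)&(w[...,2]<b)&mm]; 
    if len(q)<5: print(a,b,len(q)); return
    r=cv2.minAreaRect(q[:,:2].astype(np.float32)); print(a,b,len(q),np.round(q.mean(0),1),np.round(r[0],1),np.round(r[1],1),round(r[2],2), 'minmax',q.min(0).round(1),q.max(0).round(1))
f(93,100,m)
m=(abs(w[...,0]-556)<100)&(abs(w[...,1]-40)<100)
f(5,30,m); f(66,75,m); f(56,64,m);f(75,84,m)
```

```text
[575.61739471  34.18883405 198.28516588] [-3.14155669e+00 -3.29395105e-04  2.81364480e+00] [ 0.97875243 -0.52062091 -1.74020724] [-4.22125716e-03  3.73913046e-01  1.46543090e+00  7.33021226e-05
  1.30257243e+00 -1.24708917e+00]
[510.18917057  57.39373517 366.12932598]
93 100 307 [552.3  41.8  95.6] [552.4  41.8] [15.1 15.1] 26.61 minmax [544.7  34.3  93.9] [560.1  49.4  97.5]
5 30 3942 [558.8  39.8  17.4] [556.7  40.4] [100.1 138.7] 71.2 minmax [475.7 -27.9   7.3] [637.1 109.5  29.9]
66 75 664 [564.   37.6  69.6] [575.6  34.8] [47.  64.1] 71.16 minmax [541.3   2.2  66. ] [613.6  56.2  74.8]
56 64 7938 [538.8  46.4  59.4] [555.4  41. ] [146.1 107.3] 71.23 minmax [485.  -17.3  56.1] [614.7 123.1  63.9]
75 84 130 [551.3  42.5  79.3] [549.8  42.6] [30.  10.1] 71.12 minmax [544.9  27.4  75.1] [559.3  56.5  83.9]
```

View pics/w1c.png

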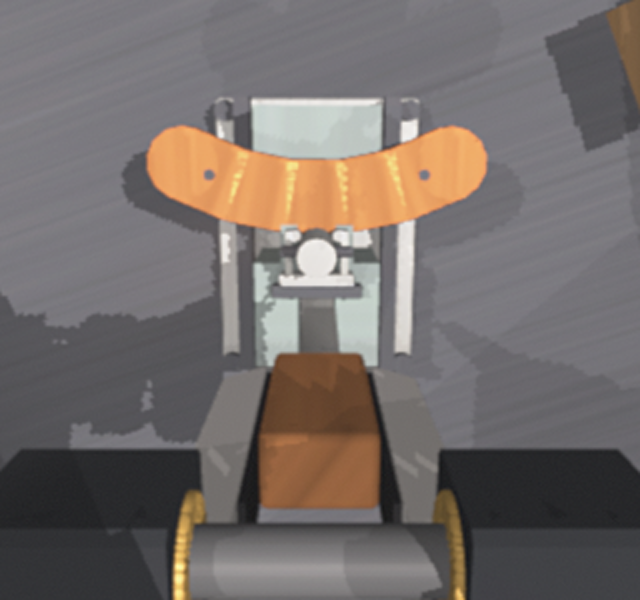

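The wrist view shows the rod at (316,258) with the clip back just below it at y=285 and the slot beneath. The jig measures -18.8° yaw and the wedge is aligned. Next I lower the tip to about z=82 and approach.

Request:
arm_command(
  rows=[-0.2,-0.5,-12,0,20,0,0,-15,0,20,0,0,-8,0,20,-1.9,0.6,0,0,20,0,0,0,0,20],
)

```text
clock: 5.38
eef_pos: [573.8, 33.3, 163.8]
eef_rot: [3.141, 0.0, 2.812]
wrist_force: [0.7, 0.0, -1.8]
finger_gap: 25.9
```

Request:
arm_command(
  rows=[-1.4,0.5,0,0,20,-0.5,0.15,0,0,20,0,0,0,0,20,0,0,0,0,20],
)

```text
clock: 5.88
eef_pos: [571.8, 33.9, 163.5]
eef_rot: [3.142, 0.0, 2.812]
wrist_force: [-1.1, 1.0, -1.7]
finger_gap: 25.8
```

Request:
arm_command(
  rows=[-0.5,0.15,0,0,20,-0.5,0.15,0,0,20,0,0,0,0,20],
)

```text
clock: 6.25
eef_pos: [570.8, 34.3, 163.5]
eef_rot: [-3.142, -0.0, 2.812]
wrist_force: [-0.2, 0.2, -2.0]
finger_gap: 25.9
```

Request:
arm_command(
  rows=[-0.5,0.15,0,0,20,-0.5,0.15,0,0,20,0,0,0,0,20],
)

```text
clock: 6.62
eef_pos: [569.8, 34.6, 163.5]
eef_rot: [3.142, 0.0, 2.812]
wrist_force: [0.6, 0.2, -1.5]
finger_gap: 26.1
```

Request:
arm_command(
  rows=[-0.5,0.15,0,0,20,-0.3,0.1,0,0,20,0,0,0,0,20],
)

```text
clock: 7.0
eef_pos: [569.0, 34.8, 163.5]
eef_rot: [3.142, 0.0, 2.812]
wrist_force: [0.3, -0.1, -1.7]
finger_gap: 25.6
```

Request:
arm_command(
  rows=[-0.3,0.1,0,0,20,-0.3,0.1,0,0,20,0,0,0,0,20],
)

```text
clock: 7.38
eef_pos: [568.6, 34.9, 163.5]
eef_rot: [3.141, 0.001, 2.812]
wrist_force: [2.6, -0.8, -2.9]
finger_gap: 25.9
```

Request:
arm_command(
  rows=[-0.2,0.1,0,0,20,0,0,0,0,20],
)

```text
clock: 7.62
eef_pos: [568.5, 35.0, 163.6]
eef_rot: [3.142, 0.001, 2.812]
wrist_force: [3.7, -1.7, -1.5]
finger_gap: 26.0
```

Contact confirmed along jig x (about 4 N). I back off 0.5 mm and go down gently.

Request:
arm_command(
  rows=[0.5,-0.2,0,0,20,0,0,-4,0,20,0,0,-4,0,20,0,0,-1.5,0,20,0,0,0,0,20],
)

```text
clock: 8.25
eef_pos: [568.7, 34.9, 153.8]
eef_rot: [-3.142, -0.0, 2.812]
wrist_force: [1.1, -0.6, -1.7]
finger_gap: 25.8
```

Request:
arm_command(
  rows=[0,0,-1,0,20,0,0,-1,0,20,0,0,0,0,20],
)

```text
clock: 8.62
eef_pos: [568.7, 34.9, 151.9]
eef_rot: [-3.142, -0.0, 2.812]
wrist_force: [1.3, -0.9, -2.0]
finger_gap: 25.8
```

Request:
arm_command(
  rows=[0,0,-1,0,20,0,0,-1,0,20,0,0,0,0,20],
)

```text
clock: 9.0
eef_pos: [568.7, 34.9, 149.8]
eef_rot: [-3.142, -0.0, 2.812]
wrist_force: [3.4, -0.3, -1.7]
finger_gap: 25.9
```

The tip is now at about 68.5, below the clip top, with no vertical load, so it is in the gap. Continuing down.

Request:
arm_command(
  rows=[0,0,-1,0,20,0,0,-1,0,20,0,0,-1,0,20,0,0,0,0,20],
)

```text
clock: 9.5
eef_pos: [568.7, 34.9, 146.8]
eef_rot: [-3.142, -0.0, 2.812]
wrist_force: [1.7, -0.2, -2.2]
finger_gap: 25.8
```

Request:
arm_command(
  rows=[0,0,-1,0,20,0,0,-1,0,20,0,0,-1,0,20,0,0,0,0,20],
)

```text
clock: 10.0
eef_pos: [568.7, 35.0, 143.9]
eef_rot: [3.142, -0.0, 2.812]
wrist_force: [0.2, 0.2, 0.9]
finger_gap: 25.7
```

Request:
arm_command(
  rows=[0,0,-1,0,20,0,0,-1,0,20,0,0,-1,0,20,0,0,0,0,20],
)

```text
clock: 10.5
eef_pos: [568.7, 34.9, 140.9]
eef_rot: [3.142, 0.0, 2.812]
wrist_force: [-0.4, 0.7, 2.5]
finger_gap: 25.7
```

Request:
arm_command(
  rows=[0,0,-1,0,20,0,0,-1,0,20,0,0,-1,0,20,0,0,0,0,20],
)

```text
clock: 11.0
eef_pos: [568.7, 34.9, 137.9]
eef_rot: [3.142, 0.0, 2.812]
wrist_force: [0.0, -0.0, 4.6]
finger_gap: 25.5
```

Request:
arm_command(
  rows=[0,0,-1,0,20,0,0,-1,0,20,0,0,-1,0,20,0,0,-1,0,20,0,0,0,0,20],
)

```text
clock: 11.62
eef_pos: [568.7, 34.9, 134.1]
eef_rot: [3.141, 0.0, 2.812]
wrist_force: [-0.2, 0.5, 5.2]
finger_gap: 26.4
```

Request:
arm_command(
  rows=[0,0,-1,0,20,0,0,-1,0,20,0,0,-1,0,20,0,0,-1,0,20,0,0,0,0,20],
)

```text
clock: 12.25
eef_pos: [568.7, 35.0, 130.1]
eef_rot: [3.141, 0.0, 2.812]
wrist_force: [-1.1, 0.3, 5.6]
finger_gap: 25.9
```

Request:
arm_command(
  rows=[0,0,-1,0,20,0,0,-1,0,20,0,0,-1,0,20,0,0,-1,0,20,0,0,0,0,20],
)

```text
clock: 12.88
eef_pos: [568.7, 34.9, 125.9]
eef_rot: [-3.142, 0.0, 2.812]
wrist_force: [0.1, -0.5, 1.4]
finger_gap: 25.9
```

The load fell past the rod's widest point, as expected. Continuing to tip z≈30.

Request:
arm_command(
  rows=[0,0,-1.2,0,20,0,0,-1.2,0,20,0,0,-1.2,0,20,0,0,-1.2,0,20,0,0,0,0,20],
)

```text
clock: 13.5
eef_pos: [568.7, 34.9, 120.8]
eef_rot: [-3.141, -0.0, 2.812]
wrist_force: [2.3, -0.6, -2.0]
finger_gap: 25.8
```

Request:
arm_command(
  rows=[0,0,-1.2,0,20,0,0,-1.2,0,20,0,0,-1.2,0,20,0,0,-1.2,0,20,0,0,0,0,20],
)

```text
clock: 14.12
eef_pos: [568.7, 34.9, 116.1]
eef_rot: [-3.142, -0.0, 2.812]
wrist_force: [2.4, -0.6, -2.1]
finger_gap: 25.7
```

Request:
arm_command(
  rows=[0,0,-1.2,0,20,0,0,-1.2,0,20,0,0,-1.2,0,20,0,0,-1.2,0,20,0,0,0,0,20],
)

```text
clock: 14.75
eef_pos: [568.7, 34.9, 111.4]
eef_rot: [-3.142, -0.0, 2.812]
wrist_force: [3.4, 0.1, -1.5]
finger_gap: 25.7
```

Run:
```python
from h import *
c=grab('side','s2'); cv2.imwrite('pics/s2c.png',cv2.resize(c['image'][200:300,260:380],None,fx=5,fy=5,interpolation=2))
c=grab('wrist','w2'); s=manip.read_state(); print(s['eef_pos'],s['wrist_force'])
o=np.hstack([cv2.imread('pics/s2c.png')[:,100:500],cv2.resize(c['image'][100:350,220:420],(400,500))]); cv2.imwrite('pics/c2.png',o)
```

```text
[568.6907972   34.86613921 111.45319566] [ 1.84003017 -0.34217525 -1.87319658]
```

View pics/c2.png

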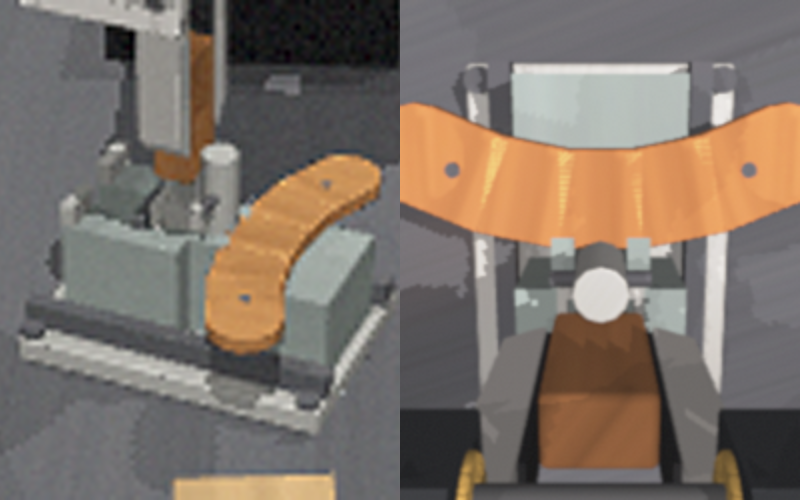

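The wedge is down along the rod, side view at (180,200), wrist view at (600,310). The clip is hidden by the handle. I go 2.5 mm further for margin, then raise and look.

Request:
arm_command(
  rows=[0,0,-1,0,20,0,0,-1,0,20,0,0,-0.5,0,20,0,0,0,0,20],
)

```text
clock: 15.35
eef_pos: [568.7, 34.9, 109.0]
eef_rot: [3.142, 0.0, 2.812]
wrist_force: [1.6, -0.6, -1.1]
finger_gap: 25.9
```

Request:
arm_command(
  rows=[0.3,-0.1,8,0,20,0,0,12,0,20,0,0,14,0,20,0,0,14,0,20,0,0,14,0,20],
)

```text
clock: 15.98
eef_pos: [569.0, 34.8, 172.2]
eef_rot: [3.141, 0.0, 2.812]
wrist_force: [-0.6, -0.7, -2.3]
finger_gap: 25.4
```

Request:
arm_command(
  rows=[0,0,28,0,20,0,0,0,0,20,0,0,0,0,20],
)

```text
clock: 16.35
eef_pos: [568.6, 34.8, 198.2]
eef_rot: [-3.141, -0.001, 2.812]
wrist_force: [-0.2, 0.1, -1.5]
finger_gap: 25.5
```

Run:
```python
from h import *
c=grab('wrist','w3'); w=cloud(c); s=manip.read_state(); print(s['eef_pos'],s['wrist_force'])
cv2.imwrite('pics/w3c.png',cv2.resize(c['image'][120:320,210:430],None,fx=3,fy=3,interpolation=2))
```

```text
[568.5568247   34.83343471 197.89955847] [ 0.23858624  0.43081028 -1.81224674]
```

View pics/w3c.png

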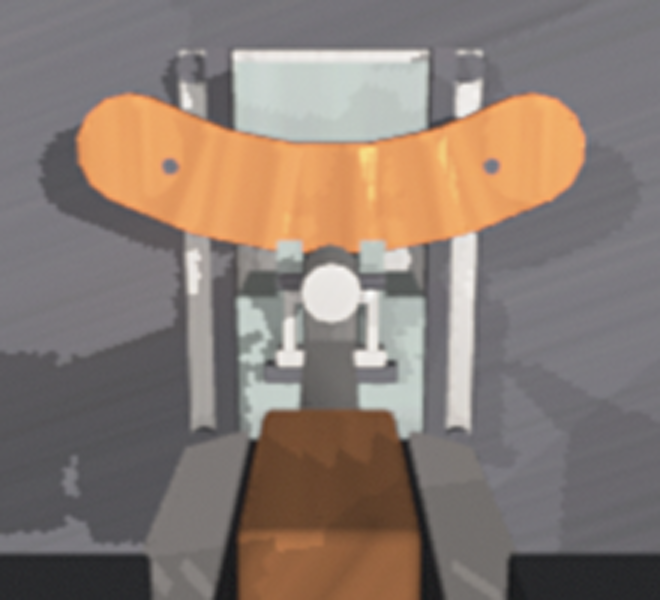

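Run:
```python
from h import *
a=np.radians(-18.83); ex=np.array([np.cos(a),np.sin(a)]); ey=np.array([-ex[1],ex[0]])
r=np.array([552.4,41.8])
for f in('w1','w3','top0'):
    w=cloud(dict(np.load(f+'.npz'))); x=(w[...,:2]-r)@ex; y=(w[...,:2]-r)@ey; z=w[...,2]
    m=(z>92)&(z<100)&(abs(x)<12)&(abs(y)<12); print(f,'rod',x[m].mean(),y[m].mean())
    m=(z>66)&(z<75)&(abs(y)<18)&(abs(x)<35); 
    print(' clip n',m.sum(),'x',np.percentile(x[m],[0,1,5,25,50,75,95,99,100]).round(1))
    for lo in range(-14,32,2):
        k=m&(x>=lo)&(x<lo+2)
        if k.sum(): print('  ',lo,k.sum(),np.sort(y[k]).round(0)[::max(1,k.sum()//8)])
```

```text
w1 rod -0.1532192510276449 0.021211175767368574
 clip n 636 x [-7.8 -7.6 -6.8  9.3 14.1 18.8 21.7 21.9 22. ]
   -8 45 [-13. -11.  -9.  -4.  -2.   2.   8.   9.  11.]
   -6 45 [-13. -12. -10.  -9.  -8.   5.   8.  10.  12.]
   -4 20 [-13. -12. -11. -10.  -9.   8.  10.  11.  12.  13.]
   -2 7 [-13. -12. -11. -10.  11.  12.  13.]
   4 17 [-13. -13. -12. -11. -10.  11.  12.  12.  13.]
   6 17 [-13. -12. -12. -11. -10.  11.  12.  13.  13.]
   8 14 [-13. -13. -12. -12. -11. -11. -11. -10.  11.  11.  12.  12.  13.  13.]
   10 59 [-16. -12. -10.  -7.  -3.   8.   9.  12.  15.]
   12 91 [-16. -13. -10.  -5.  -1.   3.   7.  11.  15.]
   14 78 [-16. -12.  -8.  -4.  -1.   3.   7.  10.  14.]
   16 45 [-18. -13.  -9.  -4.  -0.   4.   9.  12.  17.]
   18 93 [-18. -15. -11.  -7.  -3.   2.   7.  11.  16.]
   20 104 [-18. -12.  -7.  -4.   1.   5.  10.  14.]
   22 1 [-12.]
w3 rod -0.15276309352539363 0.05553062648010623
 clip n 443 x [-7.8 -7.4 -4.7 12.3 22.2 28.1 31.6 32.4 32.6]
   -8 18 [-4. -4. -3. -2. -1. -0.  2.  2.  3.]
   -6 7 [-6. -6. -5.  5.  5.  6.  6.]
   -4 2 [-7.  7.]
   4 22 [-13. -12. -11. 
[... 915 characters left out ...]
9.3  22.   23.2  29.3]
   -10 1 [-14.]
   -8 6 [-14. -12. -10.   7.   9.  12.]
   -6 8 [-13. -12.  -9.   6.   6.   8.  10.  12.]
   -4 5 [-14. -13. -11.   9.  10.]
   2 3 [-14.  -8.  11.]
   4 3 [-14. -12.  12.]
   6 4 [-15. -13.  11.  12.]
   8 4 [-14. -12. -12.  11.]
   10 8 [-17. -13.  -9.   0.   6.   9.  10.  12.]
   12 18 [-15. -11.  -7.  -5.  -1.   3.   5.   8.  14.]
   14 17 [-16. -12. -10.  -6.  -3.   2.   4.  10.  13.]
   16 15 [-17. -15. -11.  -9.  -7.  -3.  -1.   1.   2.   5.   6.  10.  12.  16.
  18.]
   18 20 [-18. -14. -12.  -9.  -5.  -1.   3.   7.  11.  14.]
   20 21 [-17. -14. -10.  -8.  -4.   0.   4.   6.   9.  13.  17.]
   22 6 [-17.  -3.  -2.   2.   8.  14.]
   28 1 [-17.]
```

The depth data shows the keeper moved about 10.6 mm. The lips went from behind the rod (x≈-6) to in front of it (x≥4), with the arms at ±10.5, so they are closed. The clip is off. Next the wedge goes back to its block.

Request:
arm_command(
  rows=[-8.9,43.4,0,5.1,20,-8.9,43.4,0,5.1,20,-8.9,43.4,0,5.1,20,-9,43.4,0,5.2,20,-9,43.3,0,5.2,20],
)

```text
clock: 17.02
eef_pos: [523.5, 253.0, 197.9]
eef_rot: [-3.141, -0.002, -3.02]
wrist_force: [0.9, -0.3, -1.3]
finger_gap: 25.8
```

Request:
arm_command(
  rows=[0,0,0,0,20,0,0,0,0,20,0,0,0,0,20],
)

```text
clock: 17.4
eef_pos: [524.5, 250.7, 198.7]
eef_rot: [-3.141, -0.0, -3.024]
wrist_force: [0.3, 0.4, -1.5]
finger_gap: 25.7
```

Run:
```python
from h import *
s=manip.read_state(); print(s['eef_pos'],s['eef_rot'],s['wrist_force'])
c=grab('side','s3'); p=dict(np.load('s1.npz'))['image']
cv2.imwrite('pics/s3c.png',cv2.resize(np.hstack([p[200:320,290:390],c['image'][200:320,290:390]]),None,fx=4,fy=4,interpolation=2))
```

```text
[524.54639912 250.70379941 198.72251816] [-3.14137224e+00 -4.98449740e-04 -3.02444237e+00] [ 0.33659912  0.42886245 -1.51688159]
```

View pics/s3c.png

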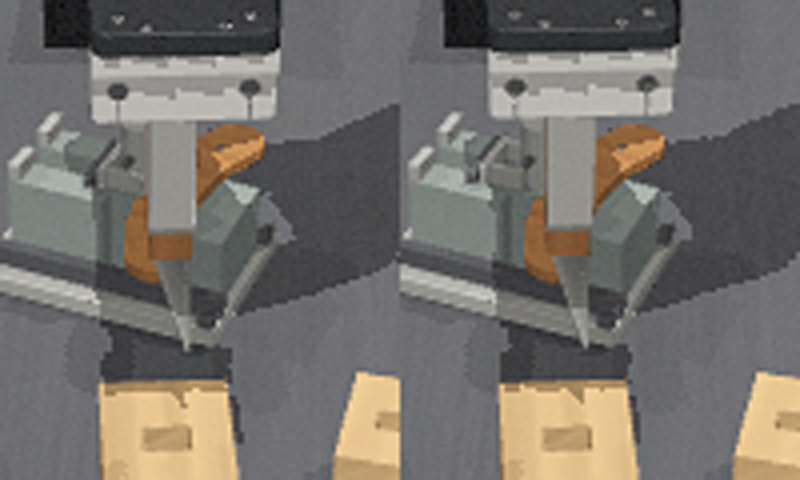

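Comparing before and after the job, the wedge sits identically in the grip (tip at (187,348) vs (587,348)). Lowering it in.

Request:
arm_command(
  rows=[0,0,-20,0,20,0,0,-22,0,20,0,0,-12,0,20,0,0,-6,0,20,0,0,0,0,20],
)

```text
clock: 18.08
eef_pos: [524.5, 251.6, 139.2]
eef_rot: [3.142, 0.0, -3.023]
wrist_force: [0.3, -1.0, -0.3]
finger_gap: 25.9
```

Request:
arm_command(
  rows=[0,0,-10,0,20,0,0,-10,0,20,0,0,-10,0,20,0,0,-10,0,20,0,0,0,0,20],
)

```text
clock: 18.7
eef_pos: [524.0, 251.6, 98.1]
eef_rot: [-3.141, -0.002, -3.023]
wrist_force: [-0.5, -0.7, -1.5]
finger_gap: 26.0
```

Request:
arm_command(
  rows=[0,0,-4,0,20,0,0,-3,0,20,0,0,-1.5,0,20,0,0,0,0,20,0,0,0,0,20],
)

```text
clock: 19.32
eef_pos: [524.4, 251.7, 90.7]
eef_rot: [-3.142, 0.0, -3.023]
wrist_force: [0.4, -0.7, -0.9]
finger_gap: 25.8
```

Request:
arm_command(
  rows=[0,0,-0.5,0,20,0,0,-0.5,0,20,0,0,0,0,20],
)

```text
clock: 19.7
eef_pos: [524.3, 251.7, 89.5]
eef_rot: [-3.142, -0.0, -3.023]
wrist_force: [0.7, 0.4, -1.4]
finger_gap: 25.7
```

Request:
arm_command(
  rows=[0,0,-0.5,0,20,0,0,-0.5,0,20,0,0,0,0,20],
)

```text
clock: 20.08
eef_pos: [524.4, 251.7, 89.1]
eef_rot: [3.142, 0.0, -3.023]
wrist_force: [-1.4, -0.7, 5.9]
finger_gap: 25.7
```

On its shoulders (about 7 N upward at the same height as the grasp). Opening to release, then rising.

Request:
arm_command(
  rows=[0,0,0,0,28,0,0,0,0,34,0,0,0,0,50,0,0,0,0,60,0,0,0,0,60],
)

```text
clock: 20.7
eef_pos: [524.3, 251.7, 88.5]
eef_rot: [3.142, -0.0, -3.023]
wrist_force: [0.1, -0.1, -0.1]
finger_gap: 58.7
```

Request:
arm_command(
  rows=[0,0,10,0,60,0,0,30,0,60,0,0,40,0,60,0,0,40,0,60,0,0,0,0,60],
)

```text
clock: 21.32
eef_pos: [525.3, 252.2, 212.4]
eef_rot: [3.14, 0.006, -3.023]
wrist_force: [1.1, -0.1, -0.5]
finger_gap: 60.0
```

Request:
arm_command(
  rows=[-50,35,0,0,60,-50,35,0,0,60,-50,35,0,0,60,0,0,0,0,60,0,0,0,0,60],
)

```text
clock: 21.95
eef_pos: [374.5, 356.5, 208.2]
eef_rot: [-3.141, -0.0, -3.022]
wrist_force: [0.2, -0.3, -0.4]
finger_gap: 60.0
```

Run:
```python
from h import *
t=grab('top','t4'); s=grab('side','s4'); w=cloud(t)
q=w[235:295,150:225].reshape(-1,3)
for a,b in((55,68),(100,140)):
    k=q[(q[:,2]>a)&(q[:,2]<b)]; print(k.mean(0),k[:,2].max(),cv2.minAreaRect(k[:,:2].astype(np.float32)))
p=dict(np.load('top0.npz'))['image']; d=cv2.absdiff(p,t['image']).max(2)
for n,(u0,u1,v0,v1) in dict(olive=(215,295,120,175),pale=(380,455,140,170),knife=(250,335,330,370),box=(415,510,205,300)).items(): print(n,(d[v0:v1,u0:u1]>40).sum())
A=cv2.resize(t['image'][195:305,245:350],None,fx=3.8,fy=3.8,interpolation=2); B=cv2.resize(s['image'][220:360,260:380],(360,418))
cv2.imwrite('pics/f4.png',np.hstack([A,B]))
```

```text
[522.73209042 249.71371551  63.40903658] 67.73287281548323 ((523.1439208984375, 251.78564453125), (60.15152359008789, 81.13972473144531), 6.71208381652832)
[523.88919105 249.16556748 121.32153889] 127.50093179334203 ((523.9505615234375, 250.70176696777344), (17.427167892456055, 26.155975341796875), 1.751046061515808)
olive 0
pale 0
knife 508
box 0
```

View pics/f4.png

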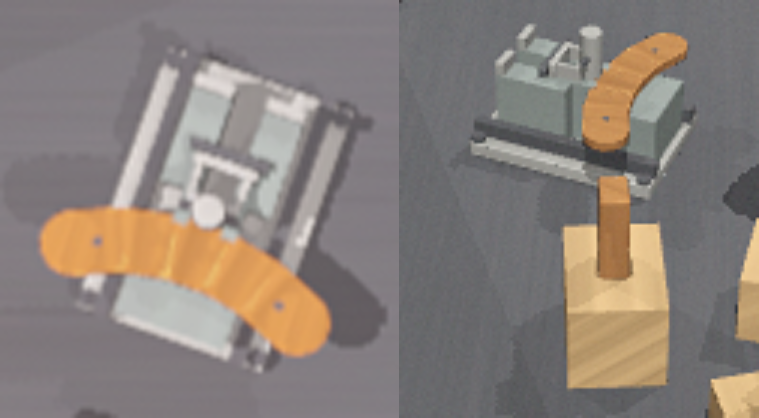

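The clip is off in front of the rod (top view (225,165)), and the wedge stands upright in its block (side view (613,230)). I check that the knife difference is only the arm's shadow, then hand in.

Run:
```python
from h import *
def cen(f,b):
    i=np.load(f+'.npz')['image'][b[2]:b[3],b[0]:b[1]]; h=cv2.cvtColor(i,cv2.COLOR_BGR2HSV)
    m=cv2.inRange(h,(5,90,30),(25,255,255)); y,x=np.nonzero(m); return len(x),x.mean().round(1),y.mean().round(1)
for f in(('top0','t4')): print(f,cen(f,(250,340,330,372)))
for f in(('side0','s4')): print(f,cen(f,(392,435,245,298)),cen(f,(195,256,255,312)))
manip.sign_off()
```

```text
top0 (1144, np.float64(42.4), np.float64(17.9))
t4 (1150, np.float64(42.4), np.float64(17.9))
side0 (612, np.float64(16.9), np.float64(29.6)) (812, np.float64(27.0), np.float64(28.8))
s4 (625, np.float64(17.0), np.float64(29.1)) (812, np.float64(27.2), np.float64(28.7))
the job is handed in; nothing more can be done
```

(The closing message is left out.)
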